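# Peel the top rinse tray off its stack and hold it under the coolant nozzle

## Task

Push the grille guard of the tray rack along its slide, away from the stack, until it clicks and stays open by itself, then let go of it. The wet nested trays cling together: peel only the top one off by lifting its corner with the upright lug first while its opposite corner is still down, so that the rest of the stack stays in the rack. Finish while holding the tray up level under the coolant nozzle, its centre below the nozzle tip, a hand's breadth or so lower and touching nothing but the gripper; do not put it down and leave the jar, mallet and cork wheel where they are.

Things in the scene. Friction and masses are not known exactly. Their poses are not given: they have to be found in the camera images.
- rack: Fixed tray rack: grey base plate 255 x 325 x 6 mm, steel stops 44 mm high round the stack, a rail along its +x side. Origin: bench level under the stack's centre; z up. The guard slides along the rack's y and opens towards its -y. The rack is turned by up to 17 degrees either way.
- guard (a joint): Sliding steel grille over the trays, 210 x 135 mm, its top 108 mm above the bench. Value: travel in m towards the rack's -y, 0 shut, end stop 0.160. A spring of 1.5 to 2.5 N pulls it shut; a spring detent between 0.140 and 0.154 takes 10 to 16 N to push over, and beyond it the guard stays open by itself at about 0.154.
- guard_plate (a point): Centre of the +y face of the guard's upright push plate (80 mm along the rack's x, 8 mm thick, from 108 to 152 mm above the bench). Push this face towards the rack's -y. Point height 130 mm; travels with the guard.
- lower_trays: Rest of the stack: three white trays stuck fast as one loose piece, 0.40 kg, 150 (x) x 110 (y) x 44 mm, between the rack's stops with 3 mm play. Origin: centre of underside, 6 mm above the bench; axes as the rack's. Four sprung tongues (x +-45 mm on both long sides, up to 16 mm above its rim) snap over the top tray's rim: each holds it down with 1 to 2 N from 2 to 7 mm of rise.
- tray: The top tray: white formed plastic, about 0.10 kg, 150 (x) x 110 (y) x 30 mm, rim 12 mm wide and 7 mm thick, lying in the stack with axes as the rack's. Origin: centre of the underside of its floor, 27 mm above the bench at the start; its rim top is 30 mm above the origin. At its -x +y corner stands the lug.
- tray_lug (a point): Grip point on the top tray's upright lug (10 mm thick, 26 mm wide along the tray's diagonal, up to 36 mm above the rim top, just outside the -x +y corner); pinch it from above across the diagonal. The point is 22 mm above the rim top, 14 mm under the lug's top, at (-81.5, 59.7, 52) mm from the tray's origin.
- tray_far (a point): The top tray's corner diagonally across from the lug (+x -y), underside of its rim, (75, -55, 23) mm from its origin: the corner to pivot on. Lifted flat, the tray drags the rest up with it at first; tilted up about this corner it comes free tongue by tongue: 0.15 to 0.2 rad frees all but the far one, and lifting on frees that.
- nozzle (a point): Tip of the coolant nozzle, 300 mm above the bench, pointing down, 24 mm thick. Its blue jointed hose, 25 mm thick, arches up to 428 mm and down to a post 165 mm away on the far (+x) side, turned up to 14 degrees. Under it lies a fixed black basin 270 x 220 x 40 mm centred below the nozzle.
- jar: Closed glass jar 84 mm across, 110 mm tall, a bystander. Origin: centre of its underside.
- mallet: Mallet lying flat, handle 200 mm, black head 90 x 56 mm, a bystander. Origin: on the bench near the head.
- wheel: Cork wheel 100 mm across, 22 mm thick, lying flat, a bystander. Origin: centre of its underside.
- station: Fixed rinse station: black basin 270 (x) x 220 (y) x 40 mm with a post on its +x side that carries the coolant hose. Origin: bench level, centre of the basin, straight under the nozzle tip.

How it is judged:
On the way, in this order (a step that is already met when the one before it is completed fails the run):
1. the guard stands latched open by itself, untouched (value of joint guard above 0.151 m and contact force between each of the arm, the fingers and rack below 0.2 N), for 0.3 s.
2. the lug corner of the top tray is up while its other end and the lower trays are still down (z of tray_lug in the frame of rack above 0.099 m and z of tray_far in the frame of rack below 0.06 m and angle between lower_trays's own z axis and vertical below 0.05 rad), for 0.1 s.
At the end, for the whole second after the job is handed in: The gripper holds the top tray still, its centre within 35 mm (seen from above) of the nozzle tip, its underside 100 to 250 mm above the bench, tilted less than 0.22 rad, touching neither station nor stack; the guard is still latched open (over 0.151 m) and the lower trays sit flat in the rack (contact force between the fingers and tray above 1 N and horizontal distance between tray and nozzle below 0.035 m and height (world z) of tray between 0.1 and 0.25 m and angle between tray's own z axis and vertical below 0.22 rad and linear speed of tray below 0.03 m/s and contact force between tray and station below 0.1 N and contact force between tray and lower_trays below 0.1 N and value of joint guard above 0.151 m and z of lower_trays in the frame of rack below 0.01 m and angle between lower_trays's own z axis and vertical below 0.05 rad); the arm keeps its last pose, push and grip.
It fails at once if the lower trays are lifted or tipped with the top one (more than 15 mm or 0.2 rad) (z of lower_trays in the frame of rack above 0.021 m or angle between lower_trays's own z axis and vertical above 0.2 rad).
It fails at once if a bystander is disturbed (over 40 mm) (distance of any of jar, mallet, wheel from where it was at the start of the episode above 0.04 m).
It also fails if it takes over 67 s, if anything falls off the work surface, if the arm or the gripper's body presses on something with over 40 N, if the wrist force passes 120 N, or if a joint passes its speed limit or range.

## Robot

A 6-joint arm with a two-finger parallel gripper is mounted at the origin on the work surface. World frame = base frame: x ahead of the robot, y to its left, z up, the work surface at z = 0. Lengths are in m, angles in rad, forces in N, time in s.
With the tool pointing down it reaches from about 0.3 to 0.85 m from the base axis. Payload 4.2 kg.
Tool frame: the origin (TCP) lies midway between the tips of the shut fingers; the grasp point (between the pads) lies 19 mm behind it; z points along the fingers, x is the direction in which the jaws open and shut, and the axes are right-handed (so a half turn about z gives the same grasp; the last joint's range is limited). The gripper opens to 91 mm and grips with 3 to 60 N. Pads are 32 mm wide; open, the fingers measure 118 mm over their backs; the gripper's body (76 mm by 178 mm) begins 60 mm behind the grasp point.
Start: joints at [1.248, 0.32, 1.565, -0, 1.257, -0.02], TCP at [0.171, 0.549, 0.214] pointing down, gripper open.
Joint ranges: [-3.11, 3.11], [-0.84, 2.01], [0.21, 2.61], [-1.34, 4.49], [0.05, 2.63], [-2.56, 2.56]. Speed limits (rad/s): [2.57, 2.57, 3.14, 3.14, 3.14, 3.14].

## Interface

Orientations are given as a 3x3 rotation matrix whose columns are the frame's x, y, z axes.
In Python, from rig import robot gives the robot as it stands.
- The arm moves only by the shell command python3 -m inch 'ROWS' [FORCE]. ROWS is JSON, a list of rows, each an object with "xyz": the shift along the tool's x, y, z in mm, a list of three; "twist": the turn about the tool's z in rad; "grip": the opening, from 0 (shut) to 1 (fully open). In form: [{"xyz": [x, y, z], "twist": twist, "grip": grip}, ...]. A call has 1 to 10 rows; each row is the pose to reach, as a shift and turn from the pose commanded when the call began, along the tool's axes at that moment; what a row does not reach only later rows make up. A row lasts 1/10 s, in which the tool goes at most 50 mm and 8.59 degrees, less where a joint would pass 70% of its speed; a pose out of reach is approached as far as the arm can. A call with a gripper value outside its range is refused whole. The fingers move at their own pace and stop on an object; FORCE is the grip in N (left out, the last holds). Time passes only in rows, so rows that repeat a pose let the fingers close. It gives the time, the measured TCP pose, the force and the opening at its end, in the units of the state.
- robot.read_state(): the state, without advancing time (a new reading comes with each control period).
- robot.get_image(name): name is "scene" or "top" or "wrist"; returns the picture (480x640x3 uint8, red, green, blue); there is no depth.
- robot.camera_info(name): a dict with "K" (3x3 intrinsics, pixels), "D" ([k1, k2, p1, p2, k3] as OpenCV has them; the pictures are not rectified), "extrinsics" (4x4, takes a point from camera to world coordinates). Camera axes: x right, y down, z forward; pixel columns grow to the right and rows downward; lengths in m; the calibration is good to about 2 mm. A picture is of the moment at which its call begins: read the wrist's pose just before it. camera_info takes no time and is no camera call; for the wrist camera it gives the pose at the moment of the call.
- robot.hand_in(): hands the job in, once; it reports no verdict.
The state is a dict: "t": time; "qpos": joint angles; "qd": joint speeds; "effort": joint torques, N m; "ee_pos": TCP position; "eef_rot": TCP orientation; "wrist_force": force on the tool from outside, world axes, zero at the start; "ft_torque": the same for the moment, N m; "grip_width": opening from 0.0 (shut) to 1.0 (fully open).
Only numpy, scipy, OpenCV 4.12 (cv2) and the standard library are available. Lean on these libraries where they do the work, as an engineer would, in place of code of your own. Each camera call takes 0.05 s, during which the arm holds its last target. There are 200 camera calls.

## Working session

There is one attempt and no reset: what is moved stays moved. The work goes in short steps, Python scripts to look and compute and a shell command to move; the robot and the scene stay as the last step left them, time stands still between calls to the robot, and variables do not carry over. Pictures are saved under pics/ and viewed, about 8 in all and at most 12, crops included, and the job is handed in when it is done.

```bash
mkdir -p pics
cat > h.py <<'E'
import numpy as np,cv2
from rig import robot
def snap(n,f):
    im=robot.get_image(n);cv2.imwrite(f'pics/{f}.png',im[:,:,::-1]);return im
def ray(n,uv):
    c=robot.camera_info(n);K=np.array(c['K'],float);D=np.array(c['D'],float);T=np.array(c['extrinsics'])
    p=cv2.undistortPoints(np.array([[uv]],float),K,D)[0,0]
    return T[:3,3],T[:3,:3]@np.array([p[0],p[1],1.])
def atz(n,uv,z):
    o,d=ray(n,uv);return o+d*(z-o[2])/d[2]
def proj(n,P):
    c=robot.camera_info(n);T=np.linalg.inv(np.array(c['extrinsics']))
    return cv2.projectPoints(np.array(P,float).reshape(-1,3),cv2.Rodrigues(T[:3,:3])[0],T[:3,3],np.array(c['K'],float),np.array(c['D'],float))[0][:,0]
E
python3 - <<'E'
from h import *
snap('top','top1');snap('scene','scene1')
for n in('top','scene'):
    c=robot.camera_info(n);print(n,np.round(c['extrinsics'],3).tolist(),np.round(c['K'],0).tolist())
s=robot.read_state();print(s['t'],s['ee_pos'],np.round(s['eef_rot'],3).tolist())
E
```

```text
top [[-0.026, -0.999, 0.046, 0.474], [-1.0, 0.026, -0.002, -0.007], [0.001, -0.046, -0.999, 1.604], [0.0, 0.0, 0.0, 1.0]] [[466.0, 0.0, 323.0], [0.0, 466.0, 242.0], [0.0, 0.0, 1.0]]
scene [[0.697, 0.555, -0.453, 1.073], [0.717, -0.523, 0.461, -0.543], [0.019, -0.647, -0.763, 1.054], [0.0, 0.0, 0.0, 1.0]] [[457.0, 0.0, 326.0], [0.0, 457.0, 241.0], [0.0, 0.0, 1.0]]
0.1 [0.17134607 0.54842033 0.21320723] [[0.298, 0.954, -0.0], [0.954, -0.298, -0.001], [-0.002, -0.0, -1.0]]
```

View pics/top1.png

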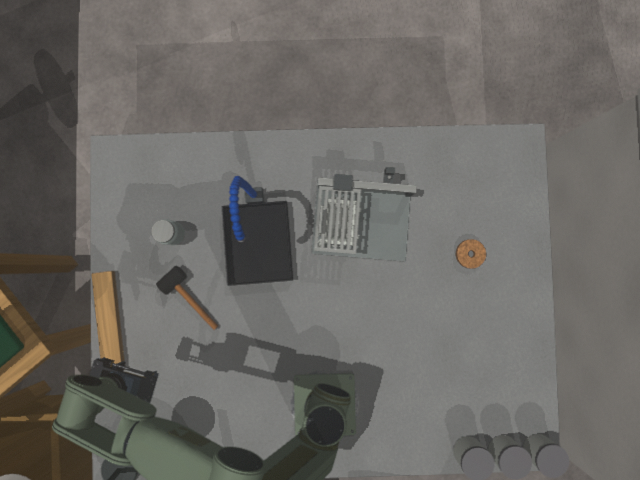

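View pics/scene1.png

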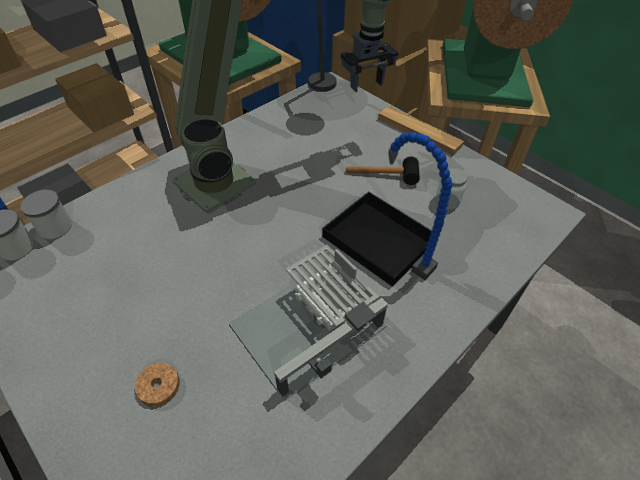

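The top view shows the robot at the bottom, the rack at about (365,220), the basin at (260,243), the jar at (165,231), the mallet at (175,280) and the wheel at (472,254). I'll enlarge the rack and station for measurement.

Run:
```python
import cv2
a=cv2.imread('pics/top1.png')[165:295,215:425];b=cv2.imread('pics/scene1.png')[125:395,220:470]
cv2.imwrite('pics/c1.png',cv2.resize(a,None,fx=3.8,fy=3.8,interpolation=cv2.INTER_CUBIC))
cv2.imwrite('pics/c2.png',cv2.resize(b,None,fx=2.2,fy=2.2,interpolation=cv2.INTER_CUBIC))
```

```text
(no output)
```

View pics/c1.png

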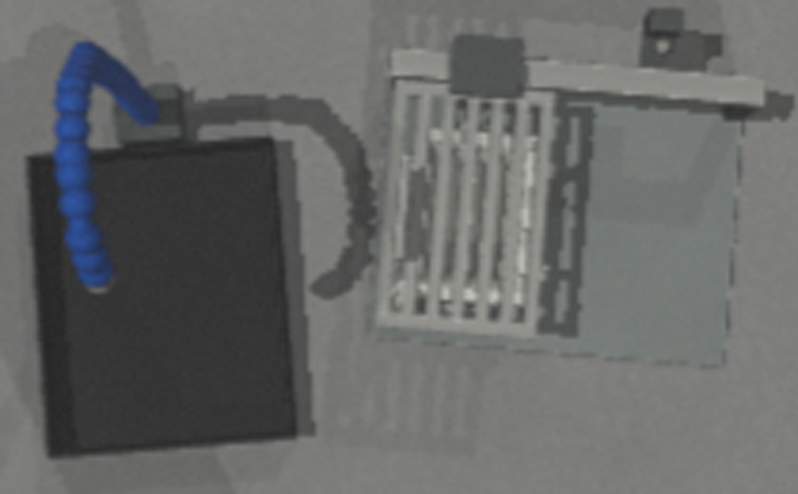

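View pics/c2.png

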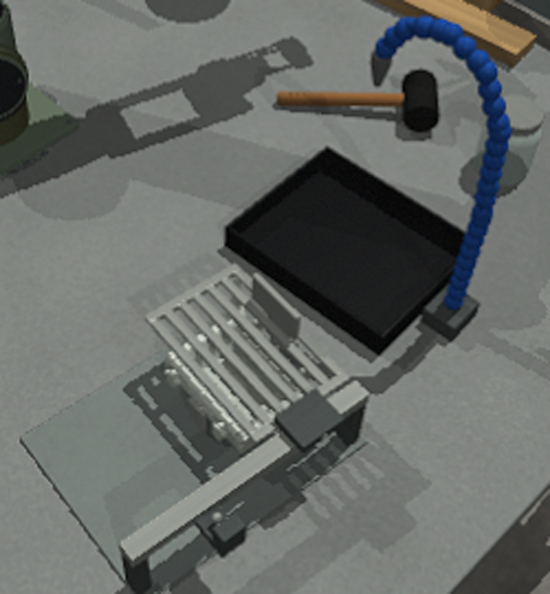

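Run:
```python
from h import *
T=lambda u,v,z:np.round(atz('top',(215+(u+.5)/3.8-.5,165+(v+.5)/3.8-.5),z)*1e3,0)[:2]
S=lambda u,v,z:np.round(atz('scene',(220+(u+.5)/2.2-.5,125+(v+.5)/2.2-.5),z)*1e3,0)[:2]
print('grille BL,BR,TL,TR',T(378,325,.108),T(537,335,.108),T(397,82,.108),T(556,95,.108))
print('base BR,TR,BL',T(722,365,.006),T(742,110,.006),T(375,338,.006))
print('base scene left, front',S(20,438,.006),S(130,350,.006))
print('grille scene',S(146,318,.108),S(238,266,.108),S(258,440,.108))
print('plate scene top',S(253,273,.152),S(298,318,.152))
print('plate top',T(400,262,.152),T(408,157,.152),T(428,168,.15))
print('nozzle top',T(97,287,.3),'scene',S(378,82,.3))
print('basin',[T(*p,.04) for p in((27,157),(273,140),(297,437),(50,457))])
print('post',T(152,100,.05), 'hose apex', T(85,45,.428))
print('jar',T(-190,250,.11))
```

```text
grille BL,BR,TL,TR [519.  19.] [ 507. -115.] [725.  -2.] [ 711. -137.]
base BR,TR,BL [ 478. -289.] [ 709. -315.] [510.  24.]
base scene left, front [ 480. -291.] [ 473. -114.]
grille scene [ 509. -113.] [527.  21.] [ 714. -132.]
plate scene top [571.   0.] [652.  -9.]
plate top [569.  -1.] [655. -10.] [646. -26.]
nozzle top [546. 222.] scene [551. 218.]
basin [array([678., 328.]), array([688., 109.]), array([424.,  94.]), array([412., 312.])]
post [725. 215.] hose apex [702. 205.]
jar [595. 499.]
```

```bash
cat >> h.py <<'E'
def to(P,ang=None):
    "tool-frame shift (mm) and twist to reach world TCP P (m) with tool x at world angle ang (deg)"
    s=robot.read_state();R=np.array(s['eef_rot']);d=R.T@(np.array(P)-s['ee_pos'])*1e3
    a=np.arctan2(R[1,0],R[0,0]);tw=0 if ang is None else (a-np.deg2rad(ang)+np.pi)%(2*np.pi)-np.pi
    print('t',s['t'],'pos',np.round(np.array(s['ee_pos'])*1e3,1),'ang',round(np.rad2deg(a),1),'F',np.round(s['wrist_force'],1),'g',s['grip_width'],'q',np.round(s['qpos'],2),'SHIFT',np.round(d,1),'TW',round(tw,3))
E
python3 -c "
from h import *
to((.4,.06,.22),-5.9)"
python3 -m inch '[{"xyz":[-40,36,0],"twist":0.14,"grip":0},{"xyz":[-80,73,0],"twist":0.28,"grip":0},{"xyz":[-120,110,0],"twist":0.42,"grip":0},{"xyz":[-160,146,0],"twist":0.56,"grip":0},{"xyz":[-200,182,0],"twist":0.70,"grip":0},{"xyz":[-240,219,0],"twist":0.84,"grip":0},{"xyz":[-280,256,0],"twist":0.98,"grip":0},{"xyz":[-320,292,0],"twist":1.12,"grip":0},{"xyz":[-360,328,0],"twist":1.25,"grip":0},{"xyz":[-398,364,0],"twist":1.37,"grip":0}]' 40
python3 -c "
from h import *
to((.611,.045,.22),-5.9)"
```

```text
t 0.1 pos [171.3 548.4 213.2] ang 72.6 F [-0.4 -0.2  0.6] g 0.9994389214779131 q [ 1.25  0.32  1.57 -0.    1.26 -0.02] SHIFT [-398.   363.9   -6.2] TW 1.371
t: 1.1
ee_pos: [0.3834, 0.094, 0.2139]
eef_rot: [[0.994, -0.107, 0.0], [-0.107, -0.994, 0.0], [0.0, -0.0, -1.0]]
wrist_force: [1.4, 0.8, 0.1]
grip_width: 0.155
t 1.1 pos [383.4  94.  213.9] ang -6.1 F [1.4 0.8 0.1] g 0.15548197307022749 q [0.21 0.03 1.93 0.   1.18 0.32] SHIFT [231.5  24.4  -6. ] TW -0.004
```

```bash
python3 -m inch '[{"xyz":[40,-2,0],"twist":0,"grip":0},{"xyz":[80,-4,0],"twist":0,"grip":0},{"xyz":[120,-6,0],"twist":0,"grip":0},{"xyz":[160,-8,0],"twist":0,"grip":0},{"xyz":[211,-8,0],"twist":0,"grip":0},{"xyz":[211,-8,20],"twist":0,"grip":0},{"xyz":[211,-8,50],"twist":0,"grip":0},{"xyz":[211,-8,80],"twist":0,"grip":0},{"xyz":[211,-8,93],"twist":0,"grip":0},{"xyz":[211,-8,93],"twist":0,"grip":0}]' 40
python3 -c "
from h import *
to((.611,.011,.12),-5.9)"
```

```text
t: 2.1
ee_pos: [0.5925, 0.0823, 0.1188]
eef_rot: [[0.995, -0.102, -0.005], [-0.102, -0.995, -0.001], [-0.005, 0.001, -1.0]]
wrist_force: [-0.8, 0.2, 0.3]
grip_width: 0.004
t 2.1 pos [592.5  82.3 118.8] ang -5.8 F [-0.8  0.2  0.3] g 0.004056078737601478 q [0.12 0.43 1.65 0.   1.07 0.22] SHIFT [25.7 69.  -1.2] TW 0.001
```

```bash
python3 -m inch '[{"xyz":[20,20,0],"twist":0,"grip":0},{"xyz":[20,40,0],"twist":0,"grip":0},{"xyz":[20,55,0],"twist":0,"grip":0},{"xyz":[20,65,0],"twist":0,"grip":0},{"xyz":[20,75,0],"twist":0,"grip":0},{"xyz":[20,90,0],"twist":0,"grip":0},{"xyz":[20,105,0],"twist":0,"grip":0},{"xyz":[20,120,0],"twist":0,"grip":0},{"xyz":[20,135,0],"twist":0,"grip":0},{"xyz":[20,150,0],"twist":0,"grip":0}]' 40
python3 -c "
from h import *
to((.611,.011,.12),-5.9)"
```

```text
t: 3.1
ee_pos: [0.5982, -0.0701, 0.1209]
eef_rot: [[0.995, -0.102, -0.0], [-0.102, -0.995, 0.0], [-0.0, -0.0, -1.0]]
wrist_force: [-0.6, 3.1, 2.0]
grip_width: 0.002
t 3.1 pos [598.2 -70.1 120.9] ang -5.9 F [-0.6  3.1  2. ] g 0.0023292722576017505 q [-0.14  0.43  1.64  0.    1.07 -0.03] SHIFT [  4.4 -81.9   0.9] TW 0.001
```

```bash
python3 -m inch '[{"xyz":[0,12,0],"twist":0,"grip":0},{"xyz":[0,24,0],"twist":0,"grip":0},{"xyz":[0,36,0],"twist":0,"grip":0},{"xyz":[0,44,0],"twist":0,"grip":0},{"xyz":[0,50,0],"twist":0,"grip":0},{"xyz":[0,56,0],"twist":0,"grip":0},{"xyz":[0,60,0],"twist":0,"grip":0},{"xyz":[0,62,0],"twist":0,"grip":0}]' 40
python3 -c "
from h import *
to((.611,.011,.12),-5.9)"
```

```text
t: 3.9
ee_pos: [0.5918, -0.1289, 0.1207]
eef_rot: [[0.995, -0.102, -0.001], [-0.102, -0.995, 0.003], [-0.002, -0.003, -1.0]]
wrist_force: [-1.0, 5.7, 2.5]
grip_width: 0.004
t 3.9 pos [ 591.8 -128.9  120.7] ang -5.9 F [-1.   5.7  2.5] g 0.0035880907788408065 q [-0.24  0.44  1.63  0.    1.08 -0.13] SHIFT [   4.8 -141.1    1.1] TW 0.001
```

Travel is about 0.141 and the force is rising, so the detent has begun.

```bash
python3 -m inch '[{"xyz":[0,4,0],"twist":0,"grip":0},{"xyz":[0,8,0],"twist":0,"grip":0},{"xyz":[0,12,0],"twist":0,"grip":0},{"xyz":[0,14,0],"twist":0,"grip":0},{"xyz":[0,16,0],"twist":0,"grip":0},{"xyz":[0,18,0],"twist":0,"grip":0}]' 40
python3 -c "
from h import *
to((.611,.011,.12),-5.9)"
```

```text
t: 4.5
ee_pos: [0.5907, -0.1411, 0.1209]
eef_rot: [[0.994, -0.105, 0.0], [-0.105, -0.994, 0.015], [-0.001, -0.014, -1.0]]
wrist_force: [1.0, 27.8, 4.4]
grip_width: 0.007
t 4.5 pos [ 590.7 -141.1  120.9] ang -6.0 F [ 1.  27.8  4.4] g 0.006640045116043225 q [-0.26  0.44  1.62  0.02  1.08 -0.16] SHIFT [   4.2 -153.4    3.1] TW -0.002
```

```bash
python3 -m inch '[{"xyz":[0,-10,0],"twist":0,"grip":0},{"xyz":[0,-30,0],"twist":0,"grip":0},{"xyz":[0,-45,-10],"twist":0,"grip":0},{"xyz":[0,-45,-50],"twist":0,"grip":0},{"xyz":[-40,-55,-90],"twist":-0.1,"grip":0.5},{"xyz":[-80,-70,-110],"twist":-0.2,"grip":0.5},{"xyz":[-120,-85,-110],"twist":-0.3,"grip":0.5},{"xyz":[-160,-100,-110],"twist":-0.4,"grip":0.5},{"xyz":[-195,-100,-110],"twist":-0.5,"grip":0.5},{"xyz":[-195,-100,-110],"twist":-0.5,"grip":0.5}]' 40
python3 - <<'E'
from h import *
a=snap('top','top2');b=snap('scene','scene2');snap('wrist','w2')
np.save('wc.npy',robot.camera_info('wrist')['extrinsics'])
A=cv2.resize(a[170:270,300:430,::-1],None,fx=4,fy=4,interpolation=cv2.INTER_CUBIC)
B=cv2.resize(b[230:390,220:420,::-1],None,fx=2.6,fy=2.6,interpolation=cv2.INTER_CUBIC)[:400]
cv2.imwrite('pics/t2c.png',A);cv2.imwrite('pics/s2c.png',cv2.resize(b[230:390,220:400,::-1],None,fx=3.6,fy=3.6,interpolation=cv2.INTER_CUBIC))
to((.5,0,.2),47.9)
E
```

```text
t: 5.5
ee_pos: [0.403, -0.0289, 0.2319]
eef_rot: [[0.921, 0.39, 0.0], [0.39, -0.921, -0.001], [-0.0, 0.001, -1.0]]
wrist_force: [1.1, 0.2, 0.4]
grip_width: 0.485
t 5.65 pos [407.9 -29.6 231.9] ang 22.8 F [-0.6 -0.9  0.5] g 0.50267854170689 q [-0.1   0.04  1.87 -0.    1.22 -0.5 ] SHIFT [96.2  8.3 32.2] TW -0.439
```

View pics/t2c.png

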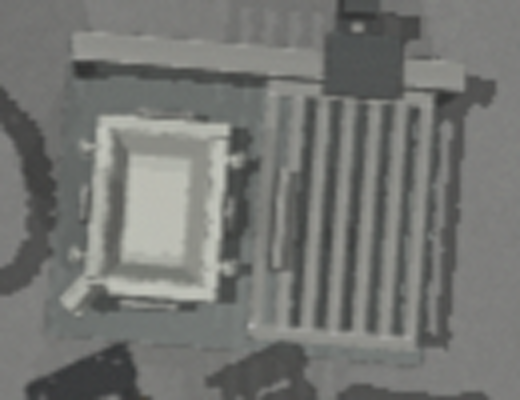

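View pics/s2c.png

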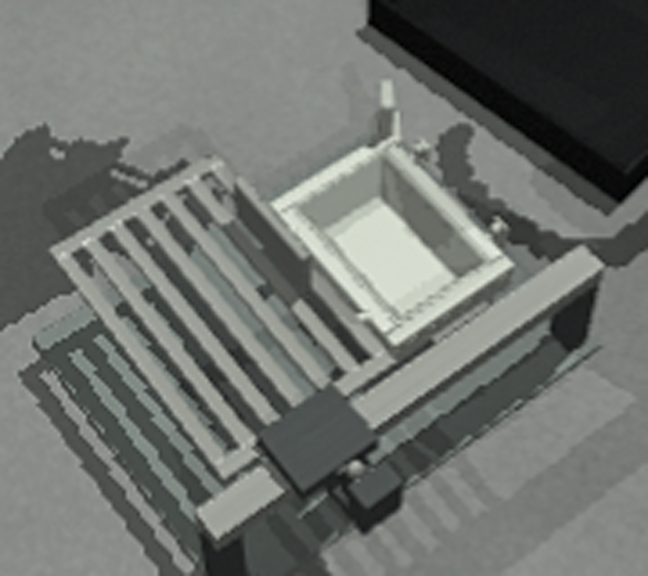

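View pics/w2.png

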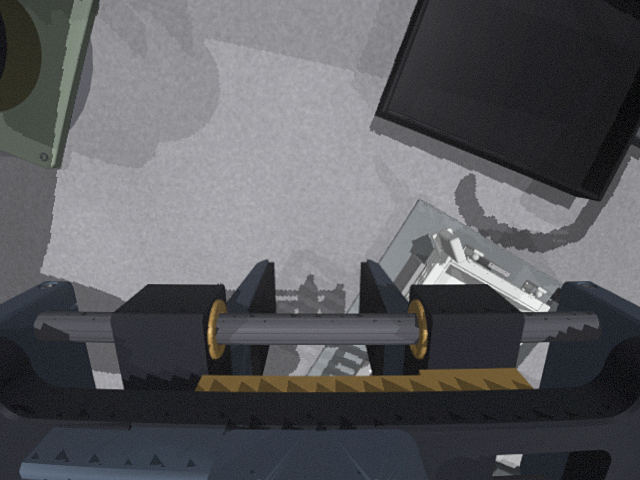

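The guard is standing open by itself: in the top crop its left edge is at x≈265. The tray is uncovered, with rim corners (100,117), (232,122), (217,300) and (88,290). The lug is at about (76,295), and in the scene crop its top is at (387,85).

Run:
```python
from h import *
T=lambda u,v,z:atz('top',(300+(u+.5)/4-.5,170+(v+.5)/4-.5),z)*1e3
S=lambda u,v,z:atz('scene',(220+(u+.5)/3.6-.5,230+(v+.5)/3.6-.5),z)*1e3
r=lambda a:np.round(a[:2],1)
C=[T(*p,.057) for p in((100,117),(232,122),(217,300),(88,290))]
print([r(c) for c in C],'ctr',r(sum(C)/4))
print('scene rim',[r(S(*p,.057)) for p in((273,205),(388,140),(515,268),(400,345))])
print('grille',r(T(250,335,.108)),r(T(420,348,.108)),r(T(268,80,.108)),'scene',r(S(52,250,.108)),r(S(215,160,.108)))
a=-.103;R=np.array([[np.cos(a),-np.sin(a)],[np.sin(a),np.cos(a)]])
c=(sum(C)/4)[:2];print('lug pred',c+R@[-81.5,59.7])
print('lug top cam',r(T(74,297,.093)),'lug scene top',r(S(387,84,.093)))
w=robot.camera_info('wrist')['K'];
print('lug wrist', r(atz('wrist',(434,238),.093)*1e3),r(atz('wrist',(455,231),.093)*1e3),r(atz('wrist',(445,234),.093)*1e3))
```

```text
[array([690.7, -19.5]), array([ 683.6, -129.5]), array([ 535.3, -112.7]), array([546.4,  -5.8])] ctr [614.  -66.9]
scene rim [array([ 538.6, -108.7]), array([554. ,  -6.2]), array([697.6, -19.9]), array([ 685.5, -123. ])]
grille [ 504.5 -134.9] [ 490.5 -271.1] [ 710.1 -155.6] scene [ 490.6 -264.5] [ 509.  -135.1]
lug pred [539.08738383   0.87325027]
lug top cam [539.3   5.7] lug scene top [534.8  10.4]
lug wrist [514.5   5.4] [529.8  19.3] [522.4  13. ]
```

```bash
python3 -c "
from h import *
to((.540,.004,.15),47.9)"
python3 -m inch '[{"xyz":[40,6,0],"twist":-0.1,"grip":0.6},{"xyz":[80,12,20],"twist":-0.22,"grip":0.6},{"xyz":[110,17,45],"twist":-0.33,"grip":0.6},{"xyz":[134,20,70],"twist":-0.44,"grip":0.6},{"xyz":[134,20,82],"twist":-0.44,"grip":0.6},{"xyz":[134,20,82],"twist":-0.44,"grip":0.6},{"xyz":[134,20,82],"twist":-0.44,"grip":0.6}]' 20
python3 - <<'E'
from h import *
to((.540,.004,.15),47.9)
a=snap('wrist','w3');snap('scene','scene3');to((.540,.004,.15),47.9)
P=np.array([[.541,.0025,.093]]);print(proj('wrist',P),np.round(robot.camera_info('wrist')['extrinsics'],3).tolist())
E
```

```text
t 5.65 pos [407.9 -29.6 231.9] ang 22.8 F [-0.6 -0.9  0.5] g 0.50267854170689 q [-0.1   0.04  1.87 -0.    1.22 -0.5 ] SHIFT [134.5  20.   82.3] TW -0.439
t: 6.35
ee_pos: [0.5379, 0.004, 0.1492]
eef_rot: [[0.67, 0.742, -0.0], [0.742, -0.67, -0.0], [-0.0, -0.0, -1.0]]
wrist_force: [-0.3, -0.2, -0.5]
grip_width: 0.6
t 6.35 pos [537.9   4.  149.2] ang 47.9 F [-0.3 -0.2 -0.5] g 0.600297257748149 q [-0.01  0.31  1.75 -0.    1.08 -0.85] SHIFT [ 1.4  1.5 -0.8] TW 0.0
t 6.45 pos [538.2   4.  150.3] ang 47.9 F [ 0.   0.5 -0.7] g 0.6018836337783446 q [-0.01  0.31  1.75 -0.    1.08 -0.85] SHIFT [1.2 1.4 0.3] TW 0.001
[[317.96695762 259.99197695]] [[0.669, 0.716, 0.199, 0.483], [0.743, -0.645, -0.178, 0.054], [0.001, 0.267, -0.964, 0.321], [0.0, 0.0, 0.0, 1.0]]
```

View pics/w3.png

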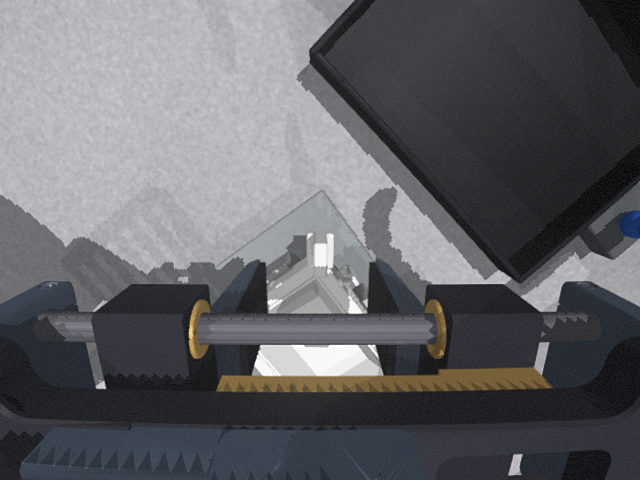

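The lug is between the open fingers, with its top face at about columns 313–331, rows 234–268. That is close to the predicted point at (318,260).

Run:
```python
from h import *
for p in((322,251),(313,234),(331,234),(322,268)):print(np.round(atz('wrist',p,.093)*1e3,1)[:2])
p=atz('wrist',(322,251),.093);p=(p*.6+np.array([.541,.0025,0])*.4);print(p)
to((p[0],p[1],.062),47.9)
```

```text
[537.9   9.1]
[524.6  12.6]
[532.9  21.9]
[547.4   0.6]
[0.53916247 0.00643592 0.0558    ]
t 6.45 pos [538.2   4.  150.3] ang 47.9 F [ 0.   0.5 -0.7] g 0.6018836337783446 q [-0.01  0.31  1.75 -0.    1.08 -0.85] SHIFT [ 2.3 -1.1 88.3] TW 0.001
```

```bash
python3 -m inch '[{"xyz":[2.5,-1,30],"twist":0,"grip":0.6},{"xyz":[2.5,-1,60],"twist":0,"grip":0.6},{"xyz":[2.5,-1,80],"twist":0,"grip":0.6},{"xyz":[2.5,-1,88],"twist":0,"grip":0.6},{"xyz":[2.5,-1,88],"twist":0,"grip":0.6},{"xyz":[2.5,-1,88],"twist":0,"grip":0.4},{"xyz":[2.5,-1,88],"twist":0,"grip":0.2},{"xyz":[2.5,-1,88],"twist":0,"grip":0},{"xyz":[2.5,-1,88],"twist":0,"grip":0},{"xyz":[2.5,-1,88],"twist":0,"grip":0}]' 15
python3 -m inch '[{"xyz":[0,0,0],"twist":0,"grip":0},{"xyz":[0,0,0],"twist":0,"grip":0},{"xyz":[0,0,0],"twist":0,"grip":0}]' 15
```

```text
t: 7.45
ee_pos: [0.539, 0.007, 0.0613]
eef_rot: [[0.669, 0.743, 0.001], [0.743, -0.669, 0.0], [0.001, 0.0, -1.0]]
wrist_force: [-0.3, -0.4, -0.7]
grip_width: 0.192
t: 7.75
ee_pos: [0.5389, 0.0069, 0.0611]
eef_rot: [[0.669, 0.743, 0.0], [0.743, -0.669, 0.0], [0.0, 0.0, -1.0]]
wrist_force: [-0.4, -0.0, 1.7]
grip_width: 0.107
```

The fingers stopped at 9.7 mm, on the lug. Next is the peel along the arc about the far corner.

```bash
python3 -m inch '[{"xyz":[0,0.3,-2],"twist":0,"grip":0},{"xyz":[0,0.7,-4],"twist":0,"grip":0},{"xyz":[0,1,-6],"twist":0,"grip":0},{"xyz":[0,1.4,-8],"twist":0,"grip":0},{"xyz":[0,1.8,-10],"twist":0,"grip":0},{"xyz":[0,2.2,-12],"twist":0,"grip":0},{"xyz":[0,2.7,-14],"twist":0,"grip":0},{"xyz":[0,3.1,-16],"twist":0,"grip":0},{"xyz":[0,3.5,-18],"twist":0,"grip":0},{"xyz":[0,3.9,-20],"twist":0,"grip":0}]' 15
python3 - <<'E'
from h import *
to((.5,0,.1));b=snap('scene','scene4')
cv2.imwrite('pics/s4.png',cv2.resize(b[210:370,240:440,::-1],None,fx=3.6,fy=3.6,interpolation=cv2.INTER_CUBIC))
E
```

```text
t: 8.75
ee_pos: [0.5421, 0.0045, 0.0813]
eef_rot: [[0.669, 0.744, 0.001], [0.744, -0.669, 0.0], [0.001, 0.0, -1.0]]
wrist_force: [0.5, 0.5, -1.3]
grip_width: 0.109
t 8.75 pos [542.1   4.5  81.3] ang 48.0 F [ 0.5  0.5 -1.3] g 0.10911923404382318 q [-0.01  0.39  1.83  0.    0.92 -0.85] SHIFT [-31.5 -28.3 -18.7] TW 0
```

View pics/s4.png

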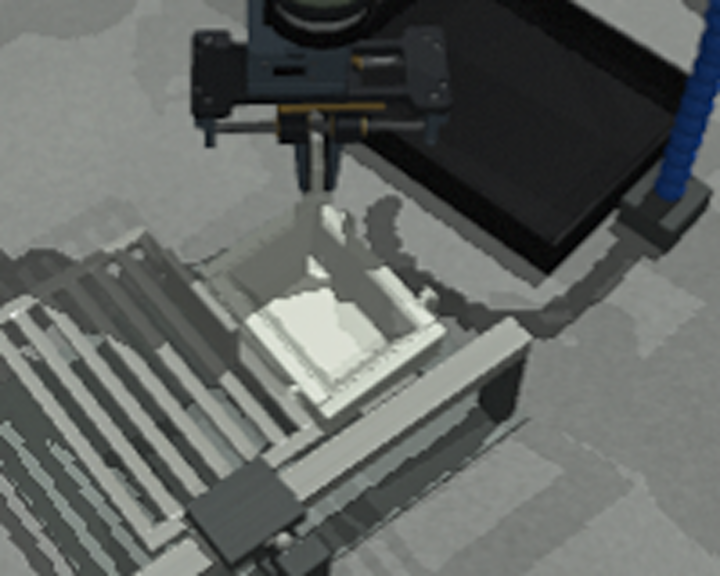

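The lug is held and the tray is tilting with its far corner down. I'll continue to about 0.18 rad, then clamp hard.

```bash
python3 -m inch '[{"xyz":[0,0.5,-2],"twist":0,"grip":0},{"xyz":[0,1,-4],"twist":0,"grip":0},{"xyz":[0,1.5,-6],"twist":0,"grip":0},{"xyz":[0,2,-8],"twist":0,"grip":0},{"xyz":[0,2.6,-10],"twist":0,"grip":0},{"xyz":[0,3.2,-12],"twist":0,"grip":0},{"xyz":[0,3.8,-14],"twist":0,"grip":0},{"xyz":[0,4,-14.5],"twist":0,"grip":0},{"xyz":[0,4,-14.5],"twist":0,"grip":0},{"xyz":[0,4,-14.5],"twist":0,"grip":0}]' 15
python3 -m inch '[{"xyz":[0,0,0],"twist":0,"grip":0},{"xyz":[0,0,0],"twist":0,"grip":0},{"xyz":[0,0,0],"twist":0,"grip":0},{"xyz":[0,0,-3],"twist":0,"grip":0},{"xyz":[0,0,-6],"twist":0,"grip":0},{"xyz":[0,0,-9],"twist":0,"grip":0},{"xyz":[0,0,-12],"twist":0,"grip":0},{"xyz":[0,0,-15],"twist":0,"grip":0}]' 60
```

```text
t: 9.8
ee_pos: [0.5447, 0.0017, 0.0955]
eef_rot: [[0.669, 0.743, -0.0], [0.743, -0.669, 0.0], [0.0, -0.0, -1.0]]
wrist_force: [-0.7, 2.1, 0.0]
grip_width: 0.108
t: 10.6
ee_pos: [0.5449, 0.0014, 0.1109]
eef_rot: [[0.669, 0.743, 0.001], [0.743, -0.669, -0.0], [0.0, 0.001, -1.0]]
wrist_force: [-0.5, 0.2, -0.8]
grip_width: 0.108
```

```bash
python3 -m inch '[{"xyz":[0,0,-6],"twist":0,"grip":0},{"xyz":[0,0,-14],"twist":0,"grip":0},{"xyz":[0,0,-26],"twist":0,"grip":0},{"xyz":[0,0,-40],"twist":0,"grip":0},{"xyz":[0,0,-55],"twist":0,"grip":0},{"xyz":[0,0,-70],"twist":0,"grip":0},{"xyz":[0,0,-84],"twist":0,"grip":0},{"xyz":[0,0,-92],"twist":0,"grip":0},{"xyz":[0,0,-95],"twist":0,"grip":0},{"xyz":[0,0,-95],"twist":0,"grip":0}]' 60
python3 - <<'E'
from h import *
to((.548,.22,.23));b=snap('scene','scene5')
cv2.imwrite('pics/s5.png',cv2.resize(b[150:370,240:480,::-1],None,fx=2.7,fy=2.7,interpolation=cv2.INTER_CUBIC))
E
```

```text
t: 11.6
ee_pos: [0.5448, 0.0017, 0.2058]
eef_rot: [[0.669, 0.743, 0.001], [0.743, -0.669, 0.0], [0.0, 0.0, -1.0]]
wrist_force: [0.1, 0.4, -1.4]
grip_width: 0.105
t 11.6 pos [544.8   1.7 205.8] ang 48.0 F [ 0.1  0.4 -1.4] g 0.10476987573511488 q [-0.02  0.28  1.65  0.    1.22 -0.86] SHIFT [ 164.5 -143.6  -24.2] TW 0
```

View pics/s5.png

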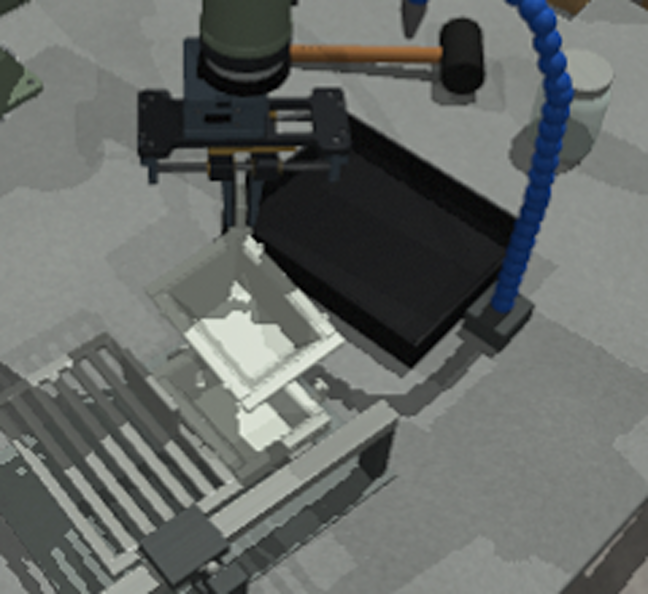

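The tray is free, the lower trays are still seated and the guard is still open. Rim corners in the crop are left (148,290), far (248,408) and right (343,338). I'll estimate the tilt from these.

```bash
cat > fit.py <<'E'
from h import *
from scipy.optimize import least_squares
from scipy.spatial.transform import Rotation as Ro
def fit(cam,pts,uv):
    s=robot.read_state();R=np.array(s['eef_rot']);g=s['ee_pos']-R[:,2]*.019
    yaw=np.arctan2(R[1,0],R[0,0])-np.deg2rad(53.8)
    L=np.array([-.0815,.0597,.052])
    def pose(p):
        Rt=Ro.from_rotvec(R[:,0]*p[0])*Ro.from_euler('z',yaw);return Rt, g+p[1:4]
    def res(p):
        Rt,o=pose(p);return np.r_[(proj(cam,Rt.apply(np.array(pts)-L)+o)-uv).ravel(),p[1:4]/.004]
    r=least_squares(res,[0,0,0,0]);Rt,o=pose(r.x)
    print('tilt',r.x[0],'offs mm',r.x[1:]*1e3,'res',np.round(r.fun[:-3],1));print('origin',Rt.apply(-L)+o,'z axis',Rt.apply([0,0,1]))
E
python3 - <<'E'
from fit import *
uv=np.array([(148,290),(248,408),(343,338)])
uv=np.array([240,150])+(uv+.5)/2.7-.5
fit('scene',[(-.075,-.055,.03),(.075,-.055,.03),(.075,.055,.03)],uv)
E
```

```text
tilt 0.1655888181761127 offs mm [ 1.29409804  0.09395064 -3.23063643] res [-1.5 -1.3  0.1  0.6  1.2  0.3]
origin [ 0.61343363 -0.05922819  0.15303063] z axis [ 0.12251806 -0.11026914  0.98632147]
```

```bash
python3 -m inch '[{"xyz":[0,-10,-5],"twist":0,"grip":0},{"xyz":[0,-30,-10],"twist":0,"grip":0},{"xyz":[0,-55,-15],"twist":0,"grip":0},{"xyz":[0,-83,-17],"twist":0,"grip":0},{"xyz":[0,-111,-17],"twist":0,"grip":0},{"xyz":[0,-139,-17],"twist":0,"grip":0},{"xyz":[0,-167,-17],"twist":0,"grip":0},{"xyz":[0,-195,-17],"twist":0,"grip":0},{"xyz":[0,-215,-17],"twist":0,"grip":0},{"xyz":[0,-225,-17],"twist":0,"grip":0}]' 60
python3 -c "
from h import *
to((.483,.280,.223),48)"
```

```text
t: 12.65
ee_pos: [0.3749, 0.1532, 0.2226]
eef_rot: [[0.667, 0.745, -0.001], [0.745, -0.667, 0.001], [-0.0, -0.001, -1.0]]
wrist_force: [0.2, 0.3, -2.0]
grip_width: 0.109
t 12.65 pos [374.9 153.2 222.6] ang 48.1 F [ 0.2  0.3 -2. ] g 0.1091635961021338 q [ 0.36  0.04  1.9   0.    1.2  -0.48] SHIFT [166.6  -4.1  -0.4] TW 0.002
```

```bash
python3 -m inch '[{"xyz":[8,-1,0],"twist":0,"grip":0},{"xyz":[24,-2,0],"twist":0,"grip":0},{"xyz":[45,-3,0],"twist":0,"grip":0},{"xyz":[68,-4,0],"twist":0,"grip":0},{"xyz":[92,-5,0],"twist":0,"grip":0},{"xyz":[116,-6,0],"twist":0,"grip":0},{"xyz":[138,-6,0],"twist":0,"grip":0},{"xyz":[154,-6,0],"twist":0,"grip":0},{"xyz":[163,-6,0],"twist":0,"grip":0},{"xyz":[165,-6,0],"twist":0,"grip":0}]' 60
python3 -m inch '[{"xyz":[0,0,0],"twist":0,"grip":0},{"xyz":[0,0,0],"twist":0,"grip":0},{"xyz":[0,0,0],"twist":0,"grip":0},{"xyz":[0,0,0],"twist":0,"grip":0},{"xyz":[0,0,0],"twist":0,"grip":0}]' 60
python3 - <<'E'
from h import *
to((.480,.280,.223),48);b=snap('scene','scene6');a=snap('top','top6')
A=cv2.resize(a[165:285,220:430,::-1],None,fx=3,fy=3,interpolation=cv2.INTER_CUBIC)
B=cv2.resize(b[110:350,260:470,::-1],None,fx=3,fy=3,interpolation=cv2.INTER_CUBIC)
cv2.imwrite('pics/s6.png',B[:600]);cv2.imwrite('pics/t6.png',A)
E
```

```text
t: 13.65
ee_pos: [0.4847, 0.2796, 0.2216]
eef_rot: [[0.669, 0.743, -0.0], [0.743, -0.669, -0.0], [-0.0, -0.0, -1.0]]
wrist_force: [-0.7, -0.5, -1.3]
grip_width: 0.106
t: 14.15
ee_pos: [0.4832, 0.2786, 0.2227]
eef_rot: [[0.669, 0.743, 0.0], [0.743, -0.669, 0.0], [0.0, 0.0, -1.0]]
wrist_force: [1.1, -0.1, -1.0]
grip_width: 0.105
t 14.15 pos [483.2 278.6 222.7] ang 48.0 F [ 1.1 -0.1 -1. ] g 0.10548083821864378 q [ 0.5   0.29  1.59  0.    1.26 -0.34] SHIFT [-1.1 -3.3 -0.3] TW 0.0
```

View pics/s6.png

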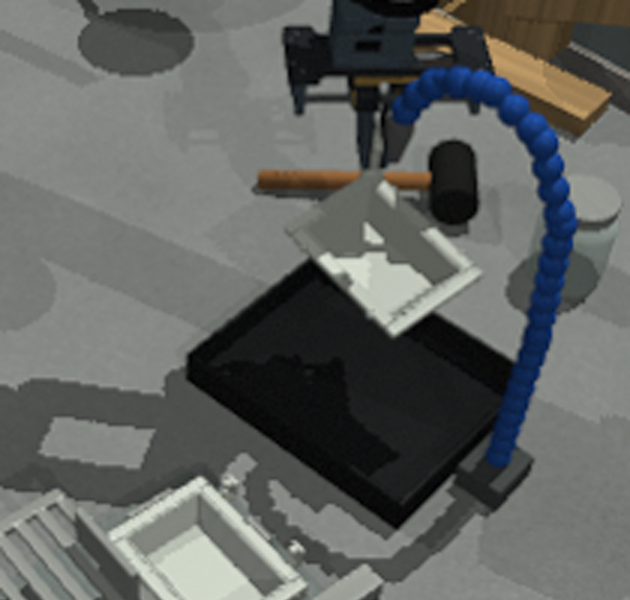

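View pics/t6.png

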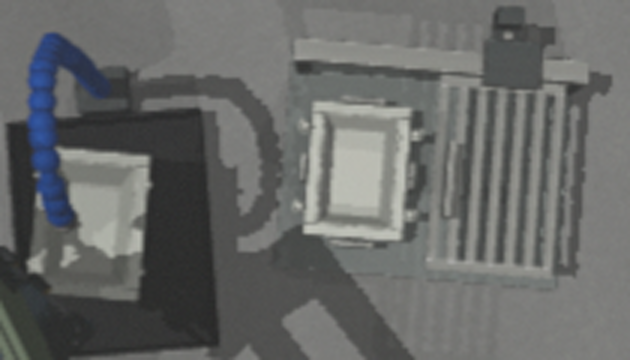

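The tray hangs free under the nozzle, the lower trays are seated and the guard is open. Scene rim corners are (288,230), (393,334) and (480,270); top-view corners are (150,153) and (138,300).

Run:
```python
from fit import *
P=[(-.075,-.055,.03),(.075,-.055,.03),(.075,.055,.03)]
uv=np.array([260,110])+(np.array([(288,230),(393,334),(480,270)])+.5)/3-.5
fit('scene',P,uv)
T=lambda u,v,z:atz('top',(220+(u+.5)/3-.5,165+(v+.5)/3-.5),z)*1e3
uv=np.array([220,165])+(np.array([(138,300),(150,153)])+.5)/3-.5
fit('top',P[:2],uv)
print('nozzle',T(68,222,.3),'guard edge',T(428,262,.108),T(552,276,.108),T(443,82,.108))
C=[T(*p,.050) for p in((313,102),(413,107),(402,240),(305,232))];print('lower ctr',sum(C)/4)
```

```text
tilt 0.17433175695967545 offs mm [ 1.22587472 -0.19006371 -3.49337213] res [-1.7 -1.8  0.2  0.4  1.4  0.9]
origin [0.55172834 0.2179278  0.16939143] z axis [ 0.12891052 -0.1160474   0.98484267]
tilt 0.11365477236563092 offs mm [-0.13288835 -1.89908652 -0.30187233] res [-0.4  0.1  0.  -0.1]
origin [0.5533426  0.21354041 0.17819584] z axis [ 0.08428751 -0.07587818  0.99354825]
nozzle [550.4361864  216.03329311 300.        ] guard edge [ 508.92220457 -135.70086748  108.        ] [ 490.49470545 -268.05754843  108.        ] [ 702.33375714 -157.66351797  108.        ]
lower ctr [614.7519645  -65.97631353  50.        ]
```

Tilt is about 0.17 rad, with the centre within a few mm of the nozzle. I'll check for creep before handing in by comparing pictures 2 s apart.

```bash
for i in 1 2; do python3 -m inch '[{"xyz":[0,0,0],"twist":0,"grip":0},{"xyz":[0,0,0],"twist":0,"grip":0},{"xyz":[0,0,0],"twist":0,"grip":0},{"xyz":[0,0,0],"twist":0,"grip":0},{"xyz":[0,0,0],"twist":0,"grip":0},{"xyz":[0,0,0],"twist":0,"grip":0},{"xyz":[0,0,0],"twist":0,"grip":0},{"xyz":[0,0,0],"twist":0,"grip":0},{"xyz":[0,0,0],"twist":0,"grip":0},{"xyz":[0,0,0],"twist":0,"grip":0}]' 60 >/dev/null; done
python3 - <<'E'
from h import *
a=cv2.imread('pics/scene6.png',0)[165:225,350:425].astype('f4');b=cv2.cvtColor(snap('scene','scene7'),cv2.COLOR_RGB2GRAY)[165:225,350:425].astype('f4')
print(cv2.phaseCorrelate(a,b),np.abs(a-b).mean(),(np.abs(a-b)>40).sum());to((.48,.28,.223),48)
E
```

```text
((0.5580271213969183, 0.14456238811783706), 1.0386322402954102) 1.5957778 8
t 16.3 pos [483.4 278.8 222.5] ang 48.0 F [-0.5  0.2 -0.4] g 0.10326987169879462 q [ 0.5   0.29  1.59  0.    1.26 -0.34] SHIFT [-1.4 -3.3 -0.5] TW 0.0
```

The tray is stable: only 8 of the 4,500 pixels in the tray crop changed noticeably. Handing in.

```bash
python3 -c "
from rig import robot
print(robot.hand_in())"
```

```text
the job is handed in; nothing more can be done
None
```

I pushed the guard open past its detent and let go of it. I then peeled the top tray off by its lug corner, clamped it at 60 N and handed in while holding it under the nozzle, at about 16 s on the robot's clock.

My last checks, all from the pictures and the robot state (the hand-in gives no verdict):
- **Tray position:** its centre is 2 to 4 mm from the nozzle tip seen from above, and its underside is about 0.17 m above the bench.
- **Tray tilt:** the scene camera gave 0.17 rad, and the lift during the peel suggests about 0.18. The top camera disagreed with 0.11, but that fit is weak, using only two corners. All are under the 0.22 limit, but the tray is not fully level.
- **Stability:** pictures 2 s apart showed almost no change, and the grip opening still matched the lug.
- **Guard:** it looked latched in every later picture. I could not read its travel directly. The push ended at about 0.153 m by the tool position with 28 N on the wrist, which I took as the end stop.
- **Lower trays:** they looked flat in the rack, with their centre within about 1 mm of the starting stack.
- **Jar, mallet and wheel:** I kept the moves clear of them. The jar and mallet looked in place in the last scene view, but I did not measure any of the three again.

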